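Refit the missing conveyor roller in its sprung clamps

ROBOT

A 7-joint arm with a two-finger parallel gripper is mounted at the origin on the work surface. World frame = base frame: x ahead of the robot, y to its left, z up, the work surface at z = 0. Lengths are in m, angles in degrees, forces in N, time in s.
With the tool pointing down it reaches from about 0.4 to 0.9 m from the base axis. Payload 5.6 kg.
Tool frame: the origin (TCP) lies on the centre line of the jaws, within the pads' length; the fingertips stand 14 mm ahead of it and the grasp point (between the pads) lies 5 mm behind it; z points along the fingers, x is the direction in which the jaws open and shut, and the axes are right-handed (so a half turn about z gives the same grasp; the last joint's range is limited). The gripper opens to 92 mm and grips with 3 to 60 N. Pads are 20 mm wide; open, the fingers measure 128 mm over their backs; the gripper's body (75 mm by 189 mm) begins 69 mm behind the grasp point.
Start: joints at [73.052, 26.786, -0.665, 91.828, 0.344, 61.387, -3.226], TCP at [0.163, -0.629, 0.229] pointing down, gripper open.
Joint ranges: [-144.91, 144.91], [-17.63, 115.5], [-89.93, 88.59], [15.96, 139.68], [-74.01, 254.01], [8.47, 105.57], [-167.45, 167.45]. Speed limits (degrees/s): [147.25, 147.25, 180, 180, 180, 180, 180].

INTERFACE

Orientations are given as a 3x3 rotation matrix whose columns are the frame's x, y, z axes.
In Python, from bench import read_state, grab_frame, sign_off gives the robot as it stands.
- The arm moves only by the shell command python3 -m crank 'ROWS' [OPENING]. ROWS is text: rows parted by semicolons, each of 6 numbers parted by spaces: the shift along the world's x, y, z in m, then the turn, a rotation vector about the world's x, y, z in degrees. A call has 1 to 10 rows; each row shifts and turns the commanded pose from where the row before left it; what a row does not reach is not made up. A row lasts 1/8 s, in which the tool goes at most 62.5 mm and 10.7 degrees, less where a joint would pass 70% of its speed; a pose out of reach is approached as far as the arm can. A call is refused whole if a number of a shift passes 0.0625 or a number of a turn 10.7, either way. A call with a gripper value outside its range is refused whole. OPENING is the closure, from -1 (fully open) to 1 (shut), set as the call begins (- or left out, the last holds). The fingers move at their own pace and stop on an object; the grip force is fixed at half the most. Time passes only in rows, so rows that do not move let the fingers close. It gives the time, the measured TCP pose, the force and the opening at its end, in the units of the state.
- read_state(): the state, without advancing time (a new reading comes with each control period).
- grab_frame(name): name is "scene" or "top" or "wrist"; returns a dict with "img" (420x560x3 uint8, blue, green, red), "mtx" (3x3 intrinsics, pixels), "extrinsics" (4x4, takes a point from camera to world coordinates); the wrist camera has in their place "tool_from_camera" (4x4, takes a point from camera to tool coordinates, whose origin is the TCP and whose axes are the tool frame's). Camera axes: x right, y up, looking along -z (the intrinsics and any distortion apply to the point x, -y, -z); pixel columns grow to the right and rows downward; lengths in m; the calibration is good to about 2 mm. The wrist camera is an equidistant fisheye: a pixel r from the principal point sees the ray r / f radians off the axis. A picture is of the moment at which its call begins: read the wrist's pose just before it. There is no depth.
- sign_off(): hands the job in, once; it reports no verdict.
The state is a dict: "time": time; "joints": joint angles; "joint_vel": joint speeds; "effort": joint torques, N m; "ee_pos": TCP position; "eef_rot": TCP orientation; "wrist_force": force on the tool from outside, world axes, zero at the start; "ft_torque": the same for the moment, N m; "grip_width": finger opening in m.
Only numpy, scipy, OpenCV 4.12 (cv2) and the standard library are available. Lean on these libraries where they do the work, as an engineer would, in place of code of your own. Each camera call takes 0.05 s, during which the arm holds its last target.

TASK

The middle roller of the short roller-conveyor strip is missing and a carton has been left over the empty place. First lift the carton off and set it down flat on the wooden board; then take the long roller (not the short one) from the cardboard tray and press it level into the empty place, keeping hold of it until the sprung jaws at both ends have closed over its axle, and only then let go. Leave the short roller, the tin and the two bottles where they are.

Things in the scene. Friction and masses are not known exactly. Their poses are not given: they have to be found in the camera images.
- seat (a point): Centre of the empty roller place in the fixed conveyor strip: where the middle of the fitted roller's axis must come, 60 mm above the bench. Axes = the strip's: x across the rollers, y along the roller axes, z up. At both ends of the place (y = +74 and -74 mm) stands a sprung clamp, into which the roller's axle is pushed straight down, both ends together.
- strip_base (a point): Point on the bench straight under the seat, axes as the seat's. Strip 250 mm (x) by 218 mm (y). Aluminium side rails at y = +-87 to 93 mm, 70 mm high. Two fitted rollers (44 mm diameter, 120 mm long, fixed) lie along y at x = -85 and +85 mm, axes 60 mm and tops 82 mm above the bench; 126 mm is free between their surfaces.
- clamp_l (a point): Sprung clamp at the place's +y end, at axle height (60 mm up), 16 mm wide in y. A steel saddle, its top 52 mm above the bench, carries the 16 mm axle; a pair of jaws rises either side. Their flared mouth is 22 mm wide at its top, 82 mm above the bench, and narrows to 6 mm at the lips, 68 mm up. Seating both ends takes 10 to 20 N in all, more than the roller's weight.
- clamp_r (a point): The same clamp at the place's -y end. The lips pass the axle's widest part when its axis is about 8 mm above seat height, then close over it and hold it down on the saddle; let go higher, the jaws squeeze it up and out. Between drum ends and jaws there are 6 mm of play each way.
- roller_mid (a point): The long roller, to be fitted; this point is the centre of its axis, point x along its axis (either way round; it may be rolled about it). Steel drum 44 mm diameter, 120 mm long, with a dark axle 16 mm in diameter sticking out 20 mm at each end (160 mm overall). About 0.45 kg. Starts lying in the tray, axis 22 mm above the tray's floor; grasp across the drum near its middle.
- carton_mid (a point): Closed cardboard carton, 220 x 60 x 70 mm (its x, y, z), about 0.35 kg; this point is its centre. Starts lying across the two fitted rollers over the empty place, its long x roughly along the strip's x, its underside 82 mm above the bench. It can be gripped across its 60 mm width.
- board_top (a point): Centre of the top of a fixed brown wooden board lying on the bench, 280 x 190 mm (its x, y), 15 mm thick. The carton goes flat on it, beside the tin.
- tray_in (a point): Centre of the inner floor (5 mm above the bench) of a fixed open cardboard tray, outside 270 x 250 mm (its x, y), walls 5 mm thick and 45 mm high above the bench. The two loose rollers lie in it side by side, roughly along the tray's y.
- shortroller_mid (a point): The short roller, the wrong one, stays in the tray; centre of its axis, x along the axis. Drum 44 mm diameter, 84 mm long, axle 16 mm in diameter, 112 mm overall.
- tin_mid (a point): Metal tin with a paper band, 64 mm diameter, 85 mm tall, standing on the board towards its +y edge; this point is its centre. Stays where it is.
- bottle_a_mid (a point): Blue-green plastic bottle, 60 mm diameter, 170 mm tall, standing on the bench beyond the strip as seen from the robot, to the left; its centre. Stays where it is.
- bottle_b_mid (a point): The same kind of bottle, 60 mm diameter, 170 mm tall, standing on the bench beyond the strip, to the right; its centre. Stays where it is.
- jaw_nl (a joint): Sprung grey nylon jaw at the strip's +y end, on the -x side of the axle; hinged 30 mm above the bench. In rad, grows as the jaw is pushed outwards: 0 empty, 0.12 or more while the axle's widest part passes the lips, 0.01 to 0.09 (about 0.05 when centred) when closed over a seated axle.
- jaw_fl (a joint): Sprung grey nylon jaw at the strip's +y end, on the +x side of the axle; hinged 30 mm above the bench. In rad, grows as the jaw is pushed outwards: 0 empty, 0.12 or more while the axle's widest part passes the lips, 0.01 to 0.09 (about 0.05 when centred) when closed over a seated axle.
- jaw_nr (a joint): Sprung grey nylon jaw at the strip's -y end, on the -x side of the axle; hinged 30 mm above the bench. In rad, grows as the jaw is pushed outwards: 0 empty, 0.12 or more while the axle's widest part passes the lips, 0.01 to 0.09 (about 0.05 when centred) when closed over a seated axle.
- jaw_fr (a joint): Sprung grey nylon jaw at the strip's -y end, on the +x side of the axle; hinged 30 mm above the bench. In rad, grows as the jaw is pushed outwards: 0 empty, 0.12 or more while the axle's widest part passes the lips, 0.01 to 0.09 (about 0.05 when centred) when closed over a seated axle.
There are look-alikes about, which are no part of the job. Of the things like the part that bears carton_mid, leave any that is pink or yellow; of the rest the larger one is meant.

How it is judged (in metres and radians):
On the way, in this order (a step that is already met when the one before it is completed fails the run):
1. the carton lies flat on the board, let go (x of carton_mid in the frame of board_top between -0.1 and 0.1 m and y of carton_mid in the frame of board_top between -0.085 and 0.085 m and z of carton_mid in the frame of board_top between 0.03 and 0.04 m and angle between carton_mid's own z axis and vertical below 0.08 rad and contact force between the fingers and carton below 0.1 N and linear speed of carton below 0.03 m/s), for 0.2 s.
2. the long roller sits in its place with all four jaws closed over its axle while the fingers still hold it (x of roller_mid in the frame of seat between -0.004 and 0.004 m and y of roller_mid in the frame of seat between -0.012 and 0.012 m and z of roller_mid in the frame of seat between -0.003 and 0.003 m and angle between the x axis of roller_mid and the y axis of seat, either way round below 0.06 rad and value of joint each of jaw_nl, jaw_fl, jaw_nr, jaw_fr below 0.1 rad and contact force between the fingers and roller above 0.5 N), for 0.25 s.
At the end, for the whole second after the job is handed in: Carton flat on the board, its centre within 100 mm (x) and 85 mm (y) of the board's centre. Long roller in the empty place: axis centre within 4 mm across, 12 mm along, 3 mm in height of the seat, within 0.06 rad; all four jaws closed over its axle (each under 0.10 rad). Both at rest, let go (x of carton_mid in the frame of board_top between -0.1 and 0.1 m and y of carton_mid in the frame of board_top between -0.085 and 0.085 m and z of carton_mid in the frame of board_top between 0.03 and 0.04 m and angle between carton_mid's own z axis and vertical below 0.08 rad and x of roller_mid in the frame of seat between -0.004 and 0.004 m and y of roller_mid in the frame of seat between -0.012 and 0.012 m and z of roller_mid in the frame of seat between -0.003 and 0.003 m and angle between the x axis of roller_mid and the y axis of seat, either way round below 0.06 rad and value of joint each of jaw_nl, jaw_fl, jaw_nr, jaw_fr below 0.1 rad and contact force between the fingers and roller below 0.1 N and linear speed of each of roller, carton below 0.02 m/s); the robot touches nothing.
It fails at once if the long roller is let go in the mouth of the clamps before the jaws have closed over its axle (horizontal distance between roller_mid and seat below 0.03 m and z of roller_mid in the frame of seat between 0.005 and 0.15 m and contact force between the fingers and roller below 0.02 N).
It fails at once if the tin is disturbed (moved over 30 mm) (distance of tin_mid from where it was at the start of the episode above 0.03 m).
It fails at once if the short roller is disturbed (moved over 40 mm) (distance of shortroller_mid from where it was at the start of the episode above 0.04 m).
It fails at once if the left bottle is disturbed (moved over 30 mm) (distance of bottle_a_mid from where it was at the start of the episode above 0.03 m).
It fails at once if the right bottle is disturbed (moved over 30 mm) (distance of bottle_b_mid from where it was at the start of the episode above 0.03 m).
It also fails if it takes over 61 s, if anything falls off the work surface, if the arm or the gripper's body presses on something with over 40 N, if the wrist force passes 120 N, or if a joint passes its speed limit or range.

## Working session

There is one attempt and no reset: what is moved stays moved. The work goes in short steps, Python scripts to look and compute and a shell command to move; the robot and the scene stay as the last step left them, time stands still between calls to the robot, and variables do not carry over. Pictures are saved under pics/ and viewed, and the job is handed in when it is done.

```bash
mkdir -p pics; ls; python3 - <<'E'
from bench import *
import cv2,pickle
print(read_state())
for n in("scene","top","wrist"):
    f=grab_frame(n); cv2.imwrite(f"pics/{n}0.png",f["img"]); pickle.dump(f,open(f"{n}0.pkl","wb")); print(n,f["mtx"],f.get("extrinsics",f.get("tool_from_camera")),f.keys())
E
```

```text
pics
{'time': 0.0, 'joints': array([73.05333252, 26.83389992, -0.66379311, 91.8813227 ,  0.34414955,
       61.38663166, -3.22513434]), 'joint_vel': array([ 0.03195401, -0.00503297,  0.17440093,  0.12417904,  0.09617917,
        0.0009244 , -0.08213375]), 'effort': array([-2.42820788e-04, -5.20572209e+01, -1.24598719e-02, -2.43749535e+01,
       -5.65617357e-02,  1.73219363e-02,  1.20815216e-04]), 'ee_pos': array([ 0.16234007, -0.62881988,  0.22766121]), 'eef_rot': array([[ 2.50027890e-01, -9.68238469e-01, -5.66623031e-04],
       [-9.68237075e-01, -2.50028495e-01,  1.64895329e-03],
       [-1.73825192e-03,  1.36341113e-04, -9.99998480e-01]]), 'wrist_force': array([-0.96406672, -0.17337785,  1.01292433]), 'ft_torque': array([ 0.03015834, -0.00876412, -0.01042946]), 'grip_width': 0.09209242277235381}
scene [[502.43081866   0.         285.19184134]
 [  0.         502.43081866 218.2012874 ]
 [  0.           0.           1.        ]] [[-0.01889319 -0.5798275   0.81452018  1.56445596]
 [ 0.99965779 -0.02569703  0.00489475 -0.0063878 ]
 [ 0.01809264  0.81433392  0.58011458  0.84710728]
 [ 
[... 276 characters left out ...]
88484e-01]
 [-9.99916656e-01 -1.28907789e-02  7.12856939e-04 -1.07664454e-02]
 [-3.60362189e-04  8.30613675e-02  9.96544369e-01  1.35188334e+00]
 [ 0.00000000e+00  0.00000000e+00  0.00000000e+00  1.00000000e+00]] dict_keys(['img', 'mtx', 'extrinsics'])
wrist [[325.1922621    0.         277.21007067]
 [  0.         325.1922621  207.18109445]
 [  0.           0.           1.        ]] [[ 9.99999349e-01 -1.12147054e-03 -2.11161020e-04 -1.44674191e-03]
 [-1.13484625e-03 -9.57815131e-01 -2.87382821e-01 -8.08218131e-02]
 [ 1.20038149e-04  2.87382874e-01 -9.57815781e-01 -1.56476045e-01]
 [ 0.00000000e+00  0.00000000e+00  0.00000000e+00  1.00000000e+00]] dict_keys(['img', 'mtx', 'tool_from_camera'])
```

View pics/scene0.png

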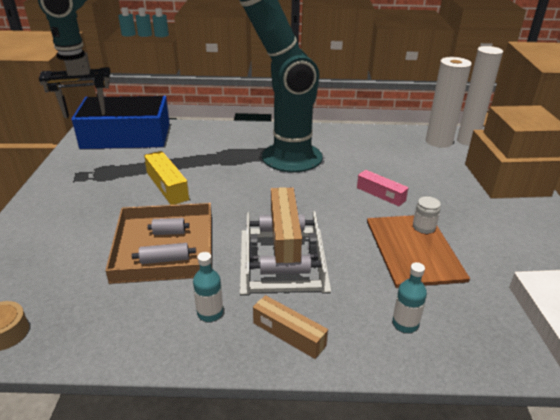

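View pics/top0.png

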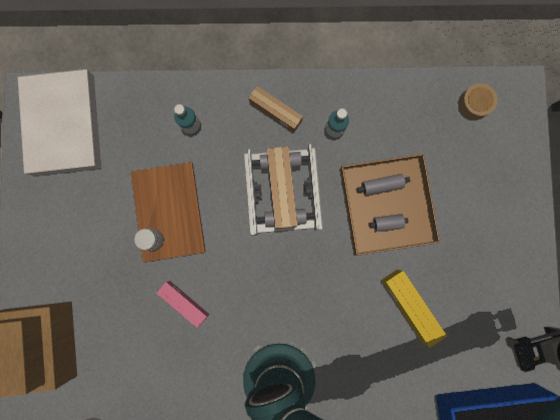

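View pics/wrist0.png

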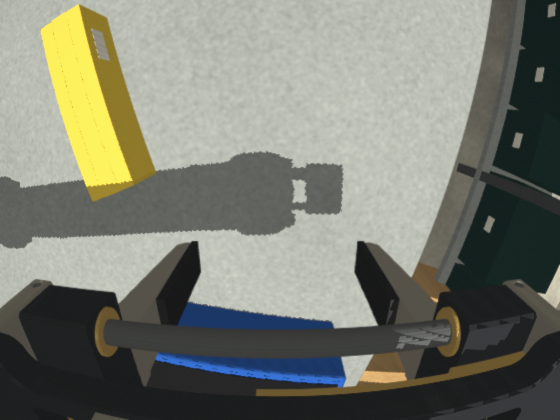

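```bash
cat > h.py <<'E'
import numpy as np,cv2,pickle
def ray(f,px):
    M=f["mtx"];E=f["extrinsics"]
    d=np.array([(px[0]-M[0,2])/M[0,0],-(px[1]-M[1,2])/M[1,1],-1.])
    return E[:3,3],E[:3,:3]@d
def at(f,px,z):
    o,d=ray(f,px); return o+d*(z-o[2])/d[2]
def proj(f,p):
    E=f["extrinsics"];c=E[:3,:3].T@(np.asarray(p,float)-E[:3,3]);M=f["mtx"]
    return np.array([M[0,2]+M[0,0]*c[0]/-c[2],M[1,2]-M[1,1]*c[1]/-c[2]])
def crop(img,x0,y0,x1,y1,s,name):
    c=cv2.resize(img[y0:y1,x0:x1],None,fx=s,fy=s,interpolation=cv2.INTER_CUBIC)
    for i in range(x0-x0%10+10,x1,10):
        cv2.line(c,((i-x0)*s,0),((i-x0)*s,6 if i%50 else 14),(0,255,255),1)
        if i%20==0: cv2.putText(c,str(i),((i-x0)*s-10,24),0,.4,(0,255,255),1)
    for i in range(y0-y0%10+10,y1,10):
        cv2.line(c,(0,(i-y0)*s),(6,(i-y0)*s),(0,255,255),1)
        if i%20==0: cv2.putText(c,str(i),(8,(i-y0)*s+4),0,.4,(0,255,255),1)
    cv2.imwrite(name,c)
E
python3 - <<'E'
from h import *
f=pickle.load(open("top0.pkl","rb"))["img"]
crop(f,235,135,335,245,5,"pics/t1.png")
crop(f,335,145,445,260,5,"pics/t2.png")
crop(f,120,155,215,270,5,"pics/t3.png")
E
```

```text
(no output)
```

View pics/t1.png

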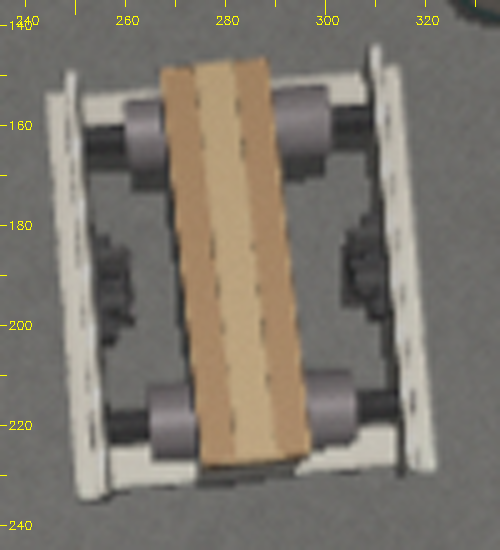

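View pics/t2.png

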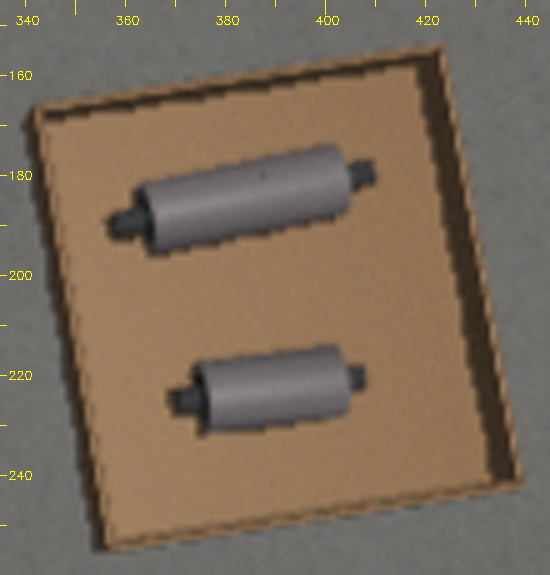

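View pics/t3.png

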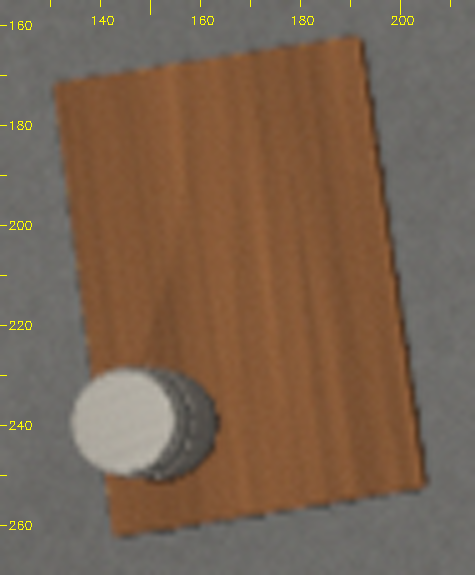

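```bash
python3 - <<'E'
from h import *
np.set_printoptions(precision=4,suppress=True)
f=pickle.load(open("top0.pkl","rb"))
def q(n,pts,z):
    P=np.array([at(f,p,z) for p in pts])[:,:2]
    s=np.linalg.norm(np.roll(P,-1,0)-P,axis=1)
    print(n,P.mean(0),'sides',s,'dirs',[np.degrees(np.arctan2(*(b-a)[::-1])).round(1) for a,b in zip(P,np.roll(P,-1,0))]);return P
q("carton",[(267.5,148.5),(288.5,146.5),(297,226),(275.5,227.8)],.152)
q("board",[(131,171.5),(192,162),(205,252.5),(142.5,262.5)],.015)
q("tray",[(343,167),(424,154.5),(439,242),(355,254.5)],.045)
q("long axle",[(357.5,190),(410,180)],.027)
q("long drum",[(361.5,183.5),(403,174.5),(405,187),(366,195)],.035)
q("short axle",[(369,225.5),(408,220.5)],.027)
q("tin",[(145,239)],.1)
# fitted roller axles, where they meet the rails; drum ends
q("axle far",[(252,164.5),(308.5,160)],.06)
q("axle near",[(256.5,220.5),(314,216)],.06)
q("drumends",[(260,163),(300.5,160),(306.5,216),(265,220)],.06)
E
```

```text
carton [ 0.5569 -0.0162] sides [0.058  0.2201 0.0585 0.2193] dirs [np.float64(-85.2), np.float64(-174.8), np.float64(94.0), np.float64(5.1)]
board [0.5042 0.3309] sides [0.188  0.2789 0.1895 0.2792] dirs [np.float64(-81.8), np.float64(-171.7), np.float64(98.3), np.float64(8.0)]
tray [ 0.5158 -0.3366] sides [0.2457 0.2638 0.2504 0.262 ] dirs [np.float64(-81.9), np.float64(-172.6), np.float64(97.7), np.float64(6.3)]
long axle [ 0.5757 -0.3235] sides [0.1618 0.1618] dirs [np.float64(-79.9), np.float64(100.1)]
long drum [ 0.5746 -0.322 ] sides [0.128  0.0382 0.1197 0.037 ] dirs [np.float64(-78.4), np.float64(-173.0), np.float64(100.9), np.float64(19.7)]
short axle [ 0.4608 -0.334 ] sides [0.118 0.118] dirs [np.float64(-83.4), np.float64(96.6)]
tin [0.4208 0.3723] sides [0.] dirs [np.float64(0.0)]
axle far [ 0.6429 -0.0122] sides [0.1674 0.1674] dirs [np.float64(-86.1), np.float64(93.9)]
axle near [ 0.4769 -0.0246] sides [0.1686 0.1686] dirs [np.float64(-86.3), np.float64(93.7)]
drumends [ 0.5614 -0.0191] sides [0.12   0.1667 0.1219 0.1693] dirs [np.float64(-86.5), np.float64(-174.9), np.float64(94.8), np.float64(4.4)]
```

```bash
python3 -m crank '0.03 0.047 0.01 0 0 -1;0.03 0.047 0.01 0 0 -1;0.03 0.047 0.01 0 0 -1;0.03 0.047 0.01 0 0 -1;0.03 0.047 0.01 0 0 -1;0.03 0.047 0.01 0 0 -1;0.03 0.047 0 0 0 -1;0.03 0.047 0 0 0 -1;0.03 0.047 0 0 0 -1;0.03 0.047 0 0 0 0' -1
```

```text
time: 1.4
ee_pos: [0.4631, -0.1578, 0.2887]
eef_rot: [[0.095, -0.995, 0.0], [-0.995, -0.095, -0.0], [0.0, -0.0, -1.0]]
wrist_force: [-0.2, -0.4, -0.6]
grip_width: 0.0925
```

```bash
python3 -m crank '0.03 0.047 0 0 0 0;0.03 0.047 0 0 0 0;0.033 0.048 0 0 0 0;0 0 -0.03 0 0 0;0 0 0 0 0 0;0 0 0 0 0 0'; python3 - <<'E'
from bench import *
import cv2,pickle
s=read_state();f=grab_frame("wrist"); cv2.imwrite("pics/w1.png",f["img"]); pickle.dump((s,f),open("w1.pkl","wb"))
f=grab_frame("scene"); cv2.imwrite("pics/s1.png",f["img"])
print(s["ee_pos"],s["wrist_force"])
E
```

```text
time: 2.15
ee_pos: [0.5556, -0.0182, 0.2592]
eef_rot: [[0.094, -0.996, 0.0], [-0.996, -0.094, -0.0], [0.0, -0.0, -1.0]]
wrist_force: [-0.2, 0.4, 0.7]
grip_width: 0.0916
[ 0.55561387 -0.01817051  0.2591741 ] [-0.22686195  0.42116533  0.74998769]
```

View pics/w1.png

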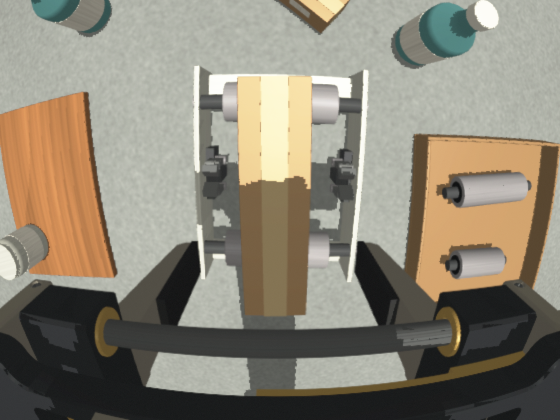

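View pics/s1.png

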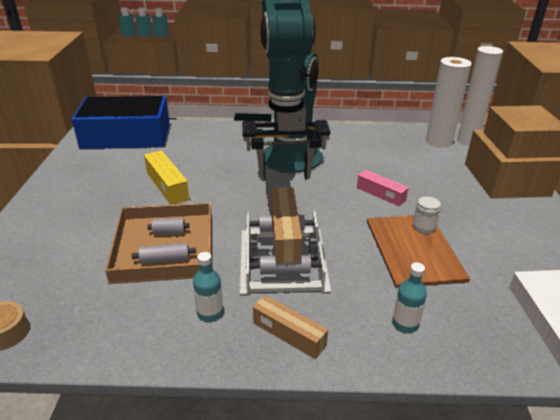

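```bash
python3 -m crank '0 0 -0.04 0 0 0;0 0.001 -0.04 0 0 0;0 0 -0.035 0 0 0;0 0 -0.021 0 0 0;0 0 0 0 0 0;0 0 0 0 0 0'; python3 -m crank '0 0 0 0 0 0;0 0 0 0 0 0;0 0 0 0 0 0;0 0 0 0 0 0;0 0 0 0 0 0;0 0 0 0 0 0' 1
```

```text
time: 3.0
ee_pos: [0.5565, -0.0167, 0.124]
eef_rot: [[0.095, -0.995, 0.002], [-0.995, -0.095, -0.0], [0.0, -0.002, -1.0]]
wrist_force: [-0.2, -0.3, -0.8]
grip_width: 0.0917
time: 3.75
ee_pos: [0.5557, -0.0162, 0.1229]
eef_rot: [[0.096, -0.995, 0.0], [-0.995, -0.096, -0.0], [0.0, -0.0, -1.0]]
wrist_force: [-1.9, 0.5, 4.5]
grip_width: 0.0599
```

```bash
python3 -m crank '0 0 0.02 0 0 0;0 0 0.03 0 0 0;0 0.02 0.03 0 0 0;-0.005 0.04 0 0 0 0.5;-0.005 0.05 0 0 0 0.5;-0.005 0.05 0 0 0 0.5;-0.005 0.05 0 0 0 0.5;-0.005 0.05 0 0 0 0.5;-0.005 0.044 0 0 0 0.5;0 0 0 0 0 0'; python3 -m crank '0 0 0 0 0 0;0 0 0 0 0 0'; python3 - <<'E'
from bench import *
import cv2,pickle
s=read_state()
for n in("wrist","top","scene"):
    f=grab_frame(n); cv2.imwrite(f"pics/{n}2.png",f["img"]); pickle.dump((s,f),open(f"{n}2.pkl","wb"))
E
```

```text
time: 5.0
ee_pos: [0.5227, 0.2921, 0.2012]
eef_rot: [[0.155, -0.988, -0.003], [-0.988, -0.155, 0.002], [-0.002, 0.003, -1.0]]
wrist_force: [0.2, -1.1, -4.9]
grip_width: 0.0599
time: 5.25
ee_pos: [0.5258, 0.2857, 0.2018]
eef_rot: [[0.145, -0.989, -0.001], [-0.989, -0.145, -0.002], [0.001, 0.001, -1.0]]
wrist_force: [0.4, 0.4, -5.0]
grip_width: 0.0597
```

View pics/wrist2.png

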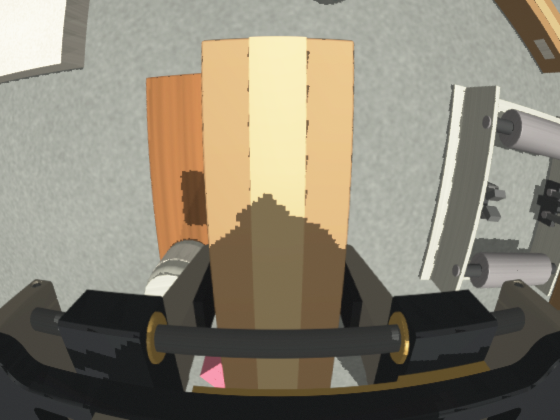

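View pics/scene2.png

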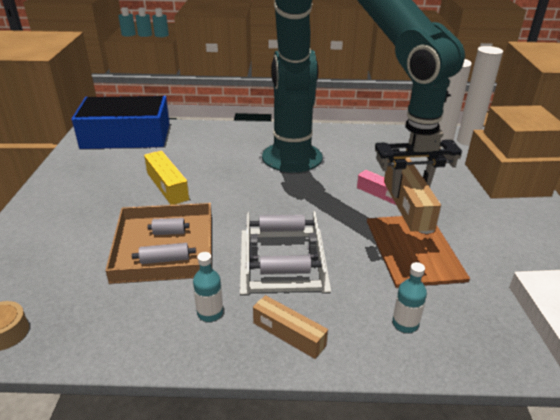

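View pics/top2.png

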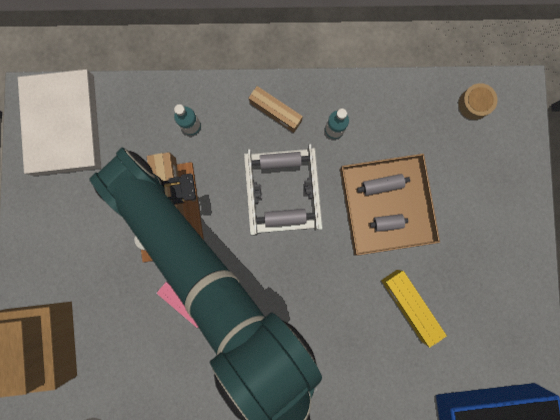

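```bash
python3 -m crank '0 0 -0.04 0 0 0;0 0 -0.04 0 0 0;0 0 -0.035 0 0 0;0 0 -0.02 0 0 0;0 0 -0.009 0 0 0;0 0 -0.002 0 0 0;0 0 0 0 0 0;0 0 0 0 0 0'
```

```text
time: 6.4
ee_pos: [0.5262, 0.288, 0.0577]
eef_rot: [[0.147, -0.989, 0.002], [-0.989, -0.147, 0.001], [-0.001, -0.002, -1.0]]
wrist_force: [-0.2, -0.1, -4.7]
grip_width: 0.0595
```

```bash
python3 -m crank '0 0 -0.002 0 0 0;0 0 0 0 0 0;0 0 0 0 0 0'
```

```text
time: 6.78
ee_pos: [0.5262, 0.288, 0.0559]
eef_rot: [[0.147, -0.989, 0.002], [-0.989, -0.147, 0.0], [-0.0, -0.002, -1.0]]
wrist_force: [-1.7, 0.1, 6.0]
grip_width: 0.0601
```

```bash
python3 -m crank '0 0 0 0 0 0;0 0 0 0 0 0;0 0 0 0 0 0;0 0 0 0 0 0;0 0 0 0 0 0;0 0 0.01 0 0 0;0 0 0.02 0 0 0;0 0 0.04 0 0 0;0 0 0.05 0 0 0;0 0 0.05 0 0 0' -1; python3 - <<'E'
from bench import *
import cv2,pickle
s=read_state()
for n in("wrist","scene"):
    f=grab_frame(n); cv2.imwrite(f"pics/{n}3.png",f["img"]); pickle.dump((s,f),open(f"{n}3.pkl","wb"))
E
```

```text
time: 8.02
ee_pos: [0.5255, 0.2878, 0.2278]
eef_rot: [[0.148, -0.989, 0.001], [-0.989, -0.148, 0.001], [-0.001, -0.001, -1.0]]
wrist_force: [0.5, 0.6, -0.3]
grip_width: 0.092
```

View pics/wrist3.png

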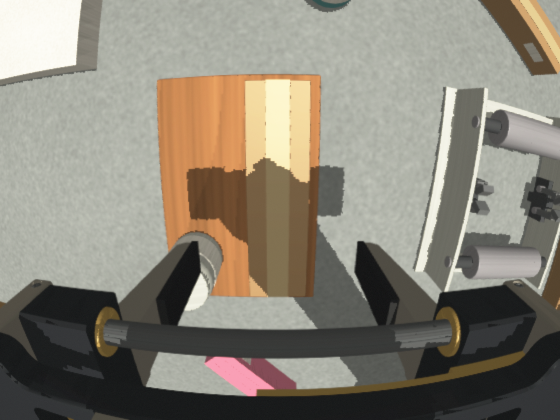

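View pics/scene3.png

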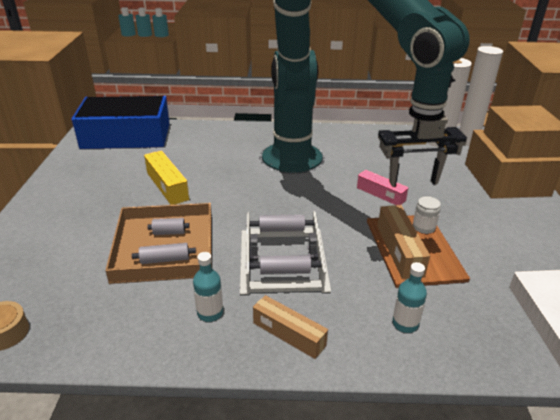

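```bash
python3 - <<'E'
from h import *
from bench import *
print(read_state()["joints"])
s,f=pickle.load(open("top2.pkl","rb"))
crop(f["img"],240,140,330,240,6,"pics/t4.png")
s,f=pickle.load(open("scene2.pkl","rb"))
crop(f["img"],230,205,340,300,6,"pics/s4.png")
E
```

```text
[  -9.14393081   25.08518612  -29.97424097   97.56486537   14.2356303
   60.41234835 -125.21957546]
```

View pics/t4.png

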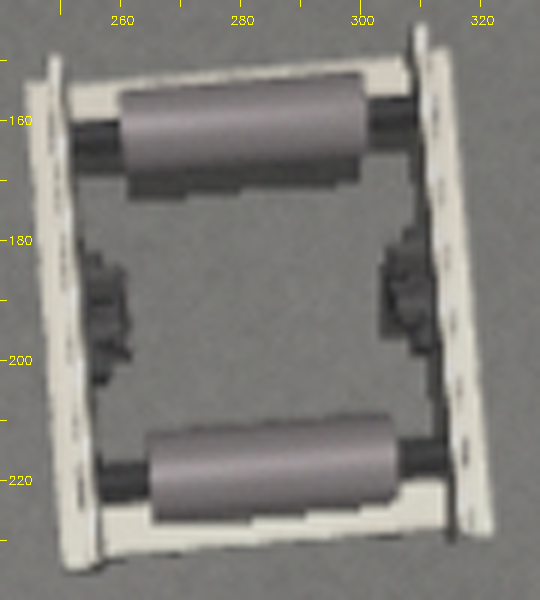

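View pics/s4.png

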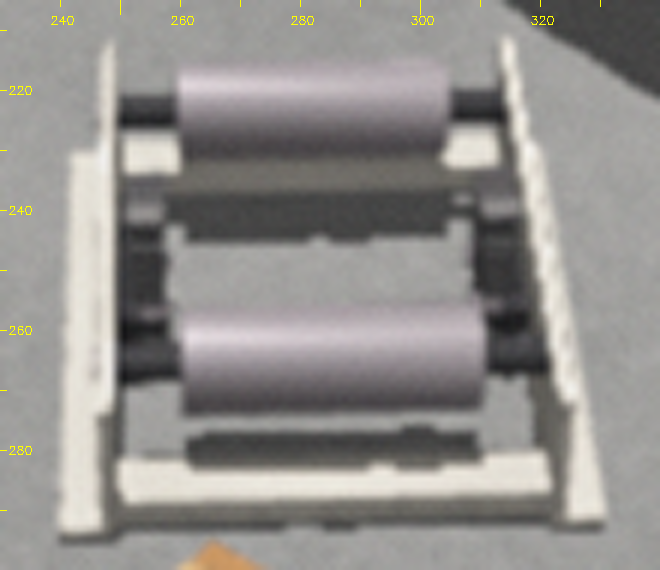

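```bash
python3 -m crank '0.004 -0.034 0 0 0 9.5;0.004 -0.034 0 0 0 9.5;0.004 -0.034 0 0 0 9.5;0.004 -0.034 0 0 0 9.5;0.004 -0.034 0 0 0 9.5;0.004 -0.034 0 0 0 9.5;0.004 -0.034 0 0 0 9.5;0.004 -0.034 0 0 0 9.5;0.003 -0.034 0 0 0 9.5;0 0 0 0 0 0' -0.5;python3 -m crank '0 0 0 0 0 0;0 0 0 0 0 0;0 0 0 0 0 0'; python3 - <<'E'
from bench import *
import cv2,pickle
s=read_state()
print(s["joints"])
for n in("wrist",):
    f=grab_frame(n); cv2.imwrite(f"pics/{n}5.png",f["img"]); pickle.dump((s,f),open(f"{n}5.pkl","wb"))
E
```

```text
time: 9.38
ee_pos: [0.5605, -0.0218, 0.2246]
eef_rot: [[0.998, 0.064, -0.0], [0.064, -0.998, -0.001], [-0.0, 0.001, -1.0]]
wrist_force: [-1.3, -1.0, -0.9]
grip_width: 0.0689
time: 9.75
ee_pos: [0.5605, -0.0172, 0.2248]
eef_rot: [[0.997, 0.071, 0.0], [0.071, -0.997, -0.0], [0.0, 0.0, -1.0]]
wrist_force: [0.9, 0.3, -0.4]
grip_width: 0.0689
[ 33.11391749  25.45606155 -44.62389911 102.59809097  20.34983723
  60.28317247 -14.93521911]
```

View pics/wrist5.png

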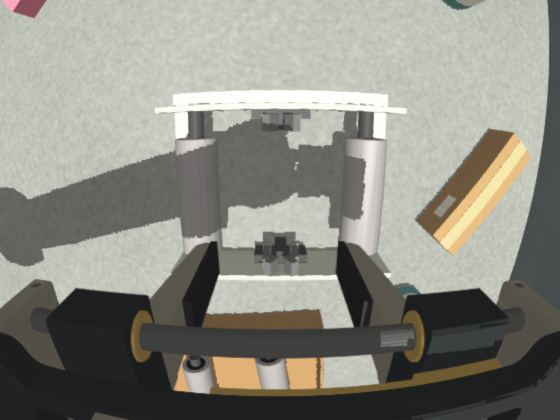

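```bash
cat >> h.py <<'E'
def wray(s,f,px):
    M=f["mtx"];T=f["tool_from_camera"]
    u=np.array([px[0]-M[0,2],-(px[1]-M[1,2])]);r=np.linalg.norm(u);th=r/M[0,0]
    d=np.r_[u/r*np.sin(th),-np.cos(th)]
    R=np.array(s["eef_rot"])
    return s["ee_pos"]+R@T[:3,3], R@T[:3,:3]@d
def wat(s,f,px,z):
    o,d=wray(s,f,px); return o+d*(z-o[2])/d[2]
def wproj(s,f,p):
    M=f["mtx"];T=f["tool_from_camera"];R=np.array(s["eef_rot"])
    t=R.T@(np.asarray(p,float)-s["ee_pos"]);c=T[:3,:3].T@(t-T[:3,3])
    r=np.hypot(c[0],c[1]);th=np.arctan2(r,-c[2]);k=M[0,0]*th/r
    return np.array([M[0,2]+k*c[0],M[1,2]-k*c[1]])
E
python3 - <<'E'
from h import *
s,f=pickle.load(open("wrist5.pkl","rb"))
crop(f["img"],150,85,410,185,3,"pics/a.png")
crop(f["img"],240,95,320,145,9,"pics/b.png")
crop(f["img"],240,225,320,285,9,"pics/c.png")
E
```

```text
(no output)
```

View pics/a.png

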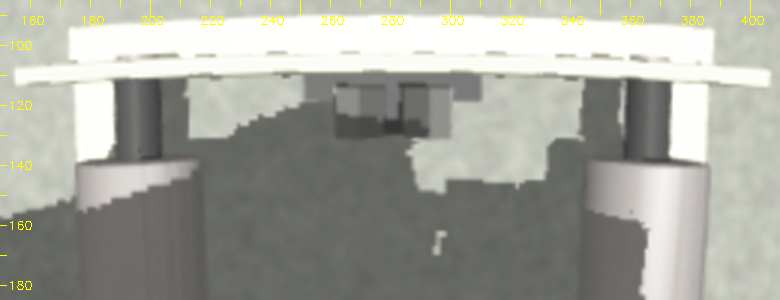

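View pics/b.png

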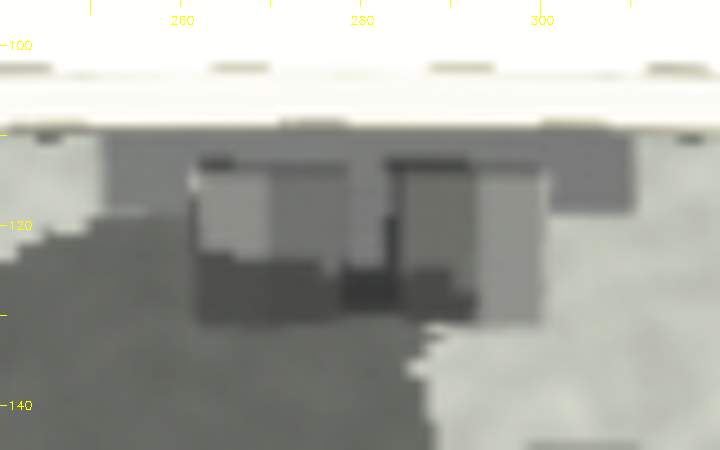

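View pics/c.png

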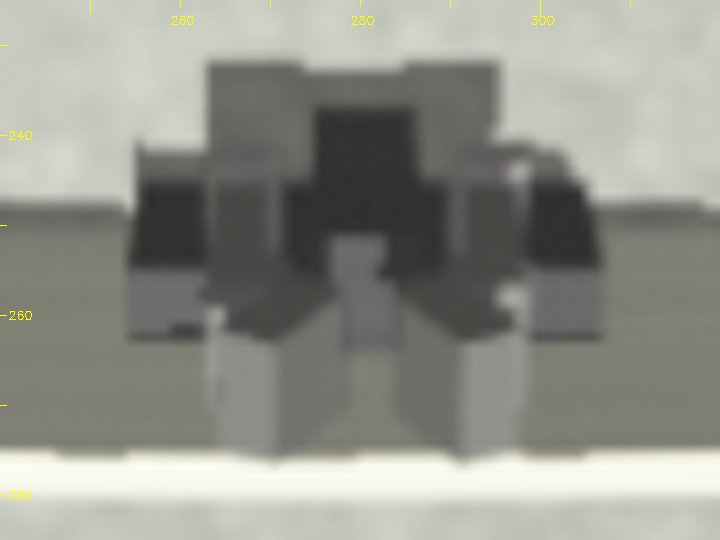

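```bash
python3 - <<'E'
from h import *
np.set_printoptions(precision=4,suppress=True)
s,f=pickle.load(open("wrist5.pkl","rb"))
A=wat(s,f,(281.2,122.5),.082);
Aw=[wat(s,f,(c,122),.082) for c in (261.5,270,293,300.5)]
B=wat(s,f,(281.2,269.5),.082)
Bw=[wat(s,f,(c,269.5),.082) for c in (264,271,291.3,298.3)]
print("L",A,"R",B,np.linalg.norm(A-B));print(np.array(Aw)[:,0],np.array(Bw)[:,0])
print("mid",(A+B)/2,"yaw",np.degrees(np.arctan2(*(A-B)[:2][::-1]))-90)
for r in(113,131,263,276): print(r,wat(s,f,(281,r),.082)[1])
# rail inner/outer top edges z=.07
for p in [(281,108.5),(281,103.5),(281,275),(281,280)]: print(p,wat(s,f,p,.07))
# drums: silhouettes at row ~180 z .06
s2,t=pickle.load(open("top2.pkl","rb"))
P=np.array([at(t,p,.06) for p in [(260.3,155.5),(300.5,152.3),(301.5,166),(261.3,168.5),(264.5,212.5),(304.7,209.3),(306.3,222.5),(265.5,227)]])
print(P[:4].mean(0),P[4:].mean(0),P.mean(0))
# check: project predicted fitted drums in wrist for seat guess
E
```

```text
L [0.5581 0.0563 0.082 ] R [ 0.5692 -0.0909  0.082 ] 0.1476452825768771
[0.5401 0.5479 0.5688 0.5756] [0.5515 0.5587 0.5796 0.5868]
mid [ 0.5636 -0.0173  0.082 ] yaw 4.3235068722802765
113 0.06504178057968417
131 0.04850175233549614
263 -0.0833843169272164
276 -0.09858930676580088
(281, 108.5) [0.5571 0.0693 0.07  ]
(281, 103.5) [0.5567 0.0741 0.07  ]
(281, 275) [ 0.5701 -0.1039  0.07  ]
(281, 280) [ 0.5706 -0.1102  0.07  ]
[ 0.6479 -0.0141  0.06  ] [ 0.4782 -0.0246  0.06  ] [ 0.563  -0.0194  0.06  ]
```

```bash
python3 -m crank '0.002 -0.045 0 0 0 1;0.002 -0.045 0 0 0 1;0.002 -0.045 0 0 0 1;0.002 -0.045 0 0 0 1;0.002 -0.045 0 0 0 1;0.002 -0.045 0 0 0 1;0.002 -0.036 0 0 0 0;0 0 0 0 0 0;0 0 0 0 0 0;0 0 0 0 0 0'; python3 - <<'E'
from bench import *
from h import *
s=read_state()
print(s["joints"],s["ee_pos"])
f=grab_frame("wrist"); cv2.imwrite(f"pics/wrist6.png",f["img"]); pickle.dump((s,f),open(f"wrist6.pkl","wb"))
crop(f["img"],170,85,410,285,3,"pics/d.png")
E
```

```text
time: 11.05
ee_pos: [0.575, -0.3224, 0.2249]
eef_rot: [[0.984, 0.176, 0.0], [0.176, -0.984, 0.0], [0.0, -0.0, -1.0]]
wrist_force: [0.1, 0.3, -0.2]
grip_width: 0.069
[ 53.84493219  34.36082792 -40.42432437  88.60935706  23.62421854
  65.81259904  18.70528594] [ 0.57503377 -0.32241671  0.22486894]
```

View pics/d.png

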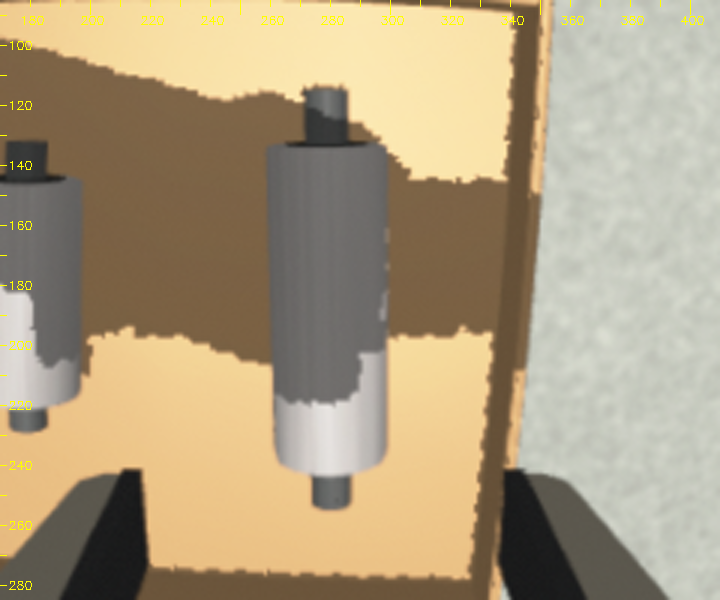

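```bash
python3 - <<'E'
from h import *
np.set_printoptions(precision=4,suppress=True)
s,f=pickle.load(open("wrist6.pkl","rb"))
A=wat(s,f,(279,114.5),.030);B=wat(s,f,(280.3,254.5),.030)
print(A,B,np.linalg.norm(A-B),(A+B)/2,np.degrees(np.arctan2(*(A-B)[:2][::-1])))
R=np.array(s["eef_rot"]); print("in tool",R.T@((A+B)/2-s["ee_pos"]))
print(np.degrees(np.arctan2(R[1,0],R[0,0])))
for x in[(341,145),(332,260)]: print(wat(s,f,x,.005))
E
```

```text
[ 0.562  -0.2428  0.03  ] [ 0.5924 -0.4017  0.03  ] 0.16177451053103933 [ 0.5772 -0.3222  0.03  ] 100.81920590108004
in tool [0.0021 0.0002 0.1949]
10.13003226233199
[ 0.6398 -0.264   0.005 ]
[ 0.6621 -0.4096  0.005 ]
```

```bash
python3 -m crank '0.002 0 -0.05 0 0 0.7;0 0 -0.05 0 0 0;0 0 -0.045 0 0 0;0 0 -0.03 0 0 0;0 0 -0.02 0 0 0;0 0 -0.006 0 0 0;0 0 0 0 0 0;0 0 0 0 0 0'
```

```text
time: 12.1
ee_pos: [0.5774, -0.3247, 0.025]
eef_rot: [[0.983, 0.185, 0.002], [0.185, -0.983, -0.001], [0.002, 0.002, -1.0]]
wrist_force: [0.3, 0.5, -0.7]
grip_width: 0.0693
```

```bash
python3 -m crank '0 0.001 -0.001 0 0 0;0 0 0 0 0 0;0 0 0 0 0 0;0 0 0 0 0 0;0 0 0 0 0 0;0 0 0 0 0 0' 1;python3 -m crank '0 0 0.02 0 0 0;0 0 0.04 0 0 0;0 0 0.05 0 0 0;0 0 0.05 0 0 0;0 0 0.04 0 0 0;0 0 0 0 0 0;0 0 0 0 0 0'
```

```text
time: 12.85
ee_pos: [0.5769, -0.3234, 0.0229]
eef_rot: [[0.983, 0.185, 0.001], [0.185, -0.983, -0.0], [0.001, 0.0, -1.0]]
wrist_force: [1.1, -0.1, 2.9]
grip_width: 0.0437
time: 13.72
ee_pos: [0.5751, -0.3232, 0.221]
eef_rot: [[0.983, 0.185, -0.003], [0.185, -0.983, 0.001], [-0.003, -0.001, -1.0]]
wrist_force: [0.6, 0.4, -4.6]
grip_width: 0.0436
```

```bash
python3 -m crank '-0.002 0.03 0 0 0 -1;-0.002 0.045 0 0 0 -1;-0.002 0.05 0 0 0 -1;-0.002 0.05 0 0 0 -1;-0.002 0.05 0 0 0 -1;-0.001 0.045 0 0 0 -1;0 0.036 0 0 0 -0.4;0 0 -0.03 0 0 0;0 0 0 0 0 0;0 0 0 0 0 0';python3 -m crank '0 0 -0.03 0 0 0;0 0 0 0 0 0;0 0 0 0 0 0'; python3 - <<'E'
from bench import *
from h import *
s=read_state()
print(s["joints"],s["ee_pos"],s["eef_rot"])
f=grab_frame("wrist"); cv2.imwrite(f"pics/wrist7.png",f["img"]); pickle.dump((s,f),open(f"wrist7.pkl","wb"))
crop(f["img"],150,55,410,285,3,"pics/e.png")
E
```

```text
time: 14.98
ee_pos: [0.5652, -0.0179, 0.1921]
eef_rot: [[0.997, 0.074, -0.002], [0.074, -0.997, 0.0], [-0.001, -0.0, -1.0]]
wrist_force: [-0.2, -0.4, -3.7]
grip_width: 0.0431
time: 15.35
ee_pos: [0.5662, -0.0176, 0.1637]
eef_rot: [[0.997, 0.074, 0.001], [0.074, -0.997, 0.0], [0.001, -0.0, -1.0]]
wrist_force: [0.4, -0.5, -3.6]
grip_width: 0.0432
[ 30.68808409  30.07894509 -42.07855931 104.98865604  24.4494323
  54.25534476 -17.91598324] [ 0.56619508 -0.0175627   0.16369549] [[ 9.97257341e-01  7.40002647e-02  1.32530564e-03]
 [ 7.40001771e-02 -9.97258222e-01  1.15063984e-04]
 [ 1.33018671e-03 -1.66755501e-05 -9.99999115e-01]]
```

View pics/e.png

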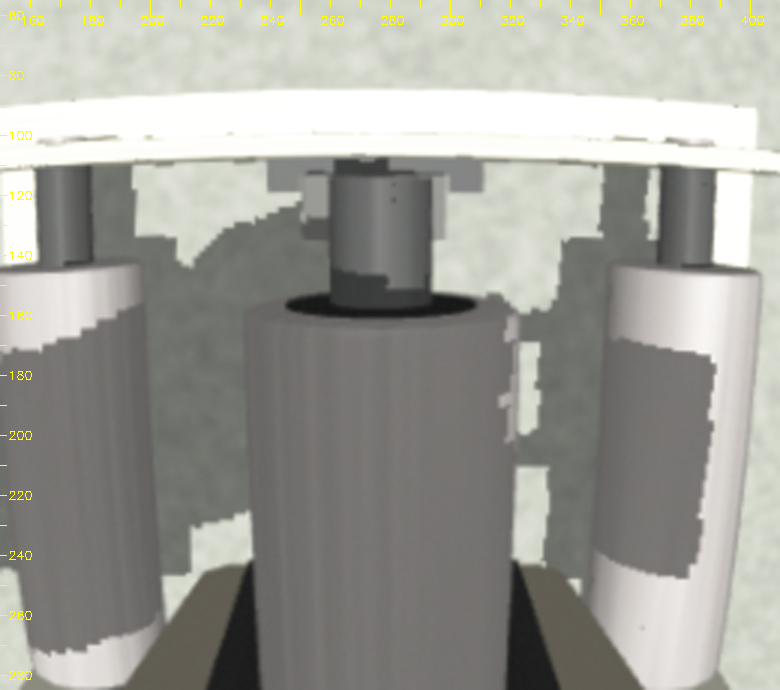

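```bash
python3 - <<'E'
from h import *
np.set_printoptions(precision=4,suppress=True)
s,f=pickle.load(open("wrist7.pkl","rb"))
za=s["ee_pos"][2]+.004
A=wat(s,f,(276.6,114),za); C=wat(s,f,(276.6,158),za);D=wat(s,f,(276.8,250),za)
print("roller",A,C,D,np.degrees(np.arctan2(*(A-D)[:2][::-1]))-90)
print("clamp L",wat(s,f,(274.4,125),.082))
ex=[wat(s,f,(c,138),.06) for c in (158,198,352,0)]
# predicted clamp/roller pixels
c,si=np.cos(np.radians(4.3)),np.sin(np.radians(4.3))
for y,z in((.08,.082),(.074,.082),(.06,.06)):
    for dx in(-.085,0,.085):
        print(y,dx,wproj(s,f,[.5635+c*dx-si*y,-.0173+si*dx+c*y,z]))
E
```

```text
roller [0.5591 0.064  0.1677] [0.5607 0.0433 0.1677] [ 0.5643 -0.0036  0.1677] 4.369614543635066
clamp L [0.558  0.0555 0.082 ]
0.08 -0.085 [161.779  119.2985]
0.08 0 [274.3806 115.4939]
0.08 0.085 [387.5901 119.0021]
0.074 -0.085 [162.0878 127.1369]
0.074 0 [274.3873 123.6817]
0.074 0.085 [387.2914 126.8678]
0.06 -0.085 [171.8145 142.5153]
0.06 0 [274.6275 140.1854]
0.06 0.085 [377.906  142.3328]
```

```bash
python3 -m crank '-0.002 0 -0.02 0 0 0;0 0 -0.02 0 0 0;0 0 -0.02 0 0 0;0 0 0 0 0 0;0 0 0 0 0 0;0 0 0 0 0 0'; python3 - <<'E'
from bench import *
from h import *
s=read_state()
print(s["ee_pos"],s["eef_rot"])
f=grab_frame("wrist"); pickle.dump((s,f),open(f"wrist8.pkl","wb"))
crop(f["img"],150,75,410,285,3,"pics/f.png")
crop(f["img"],230,95,320,150,8,"pics/g.png")
f=grab_frame("scene"); pickle.dump((s,f),open(f"scene8.pkl","wb"))
crop(f["img"],220,195,350,300,6,"pics/f2.png")
E
```

```text
time: 16.15
ee_pos: [0.5642, -0.0172, 0.1033]
eef_rot: [[0.997, 0.075, 0.001], [0.075, -0.997, -0.0], [0.001, 0.0, -1.0]]
wrist_force: [0.1, -0.2, -3.6]
grip_width: 0.0433
[ 0.56417666 -0.01719944  0.10327292] [[ 9.97201149e-01  7.47511415e-02  1.46103880e-03]
 [ 7.47512735e-02 -9.97202209e-01 -3.58755267e-05]
 [ 1.45426938e-03  1.44989627e-04 -9.99998932e-01]]
```

View pics/g.png

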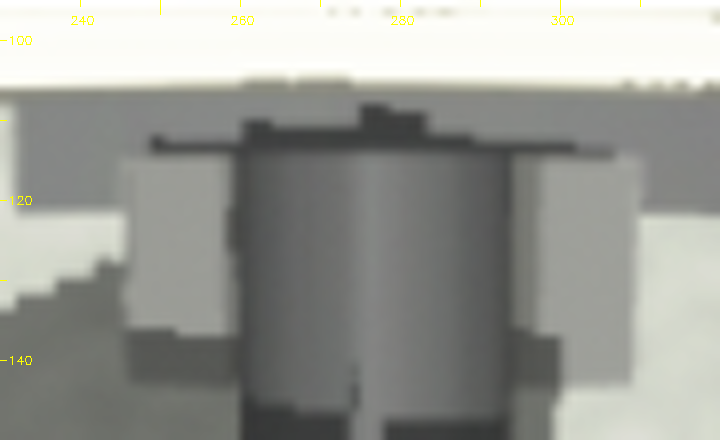

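View pics/f.png

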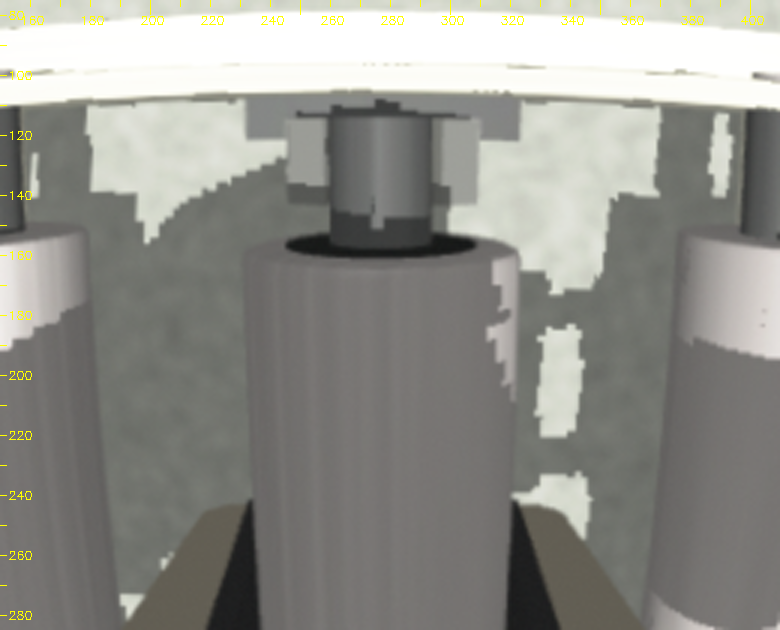

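View pics/f2.png

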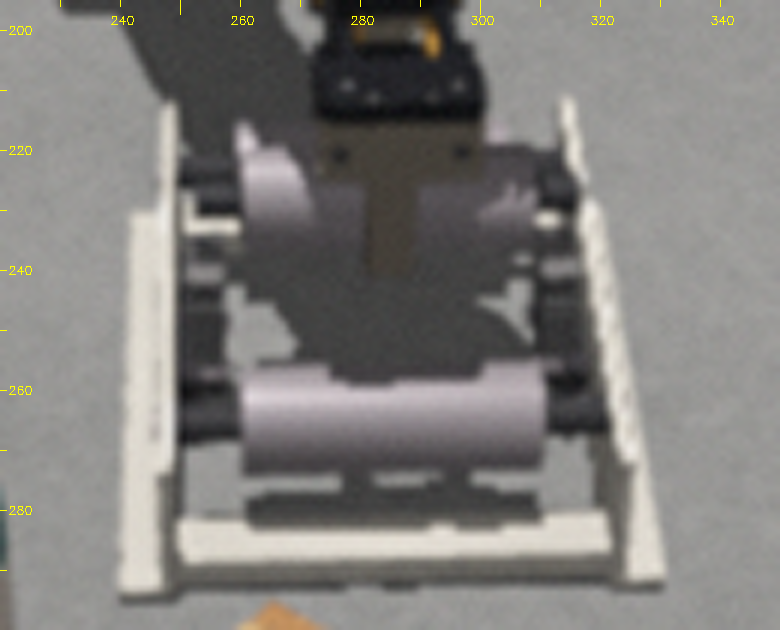

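```bash
python3 -m crank '0 0 -0.012 0 0 0;0 0 -0.01 0 0 0;0 0 -0.006 0 0 0;0 0 0 0 0 0;0 0 0 0 0 0'; python3 -m crank '0 0 -0.005 0 0 0;0 0 -0.005 0 0 0;0 0 0 0 0 0;0 0 0 0 0 0'; python3 - <<'E'
from bench import *
from h import *
s=read_state()
f=grab_frame("wrist"); pickle.dump((s,f),open(f"wrist9.pkl","wb"))
crop(f["img"],230,95,320,170,8,"pics/i.png")
E
```

```text
time: 16.88
ee_pos: [0.5639, -0.0172, 0.0748]
eef_rot: [[0.997, 0.074, 0.001], [0.074, -0.997, 0.0], [0.001, -0.0, -1.0]]
wrist_force: [1.5, 0.7, -0.4]
grip_width: 0.0429
time: 17.38
ee_pos: [0.564, -0.0171, 0.065]
eef_rot: [[0.997, 0.075, 0.001], [0.075, -0.997, 0.0], [0.001, 0.0, -1.0]]
wrist_force: [1.4, 1.6, -1.1]
grip_width: 0.0431
```

View pics/i.png

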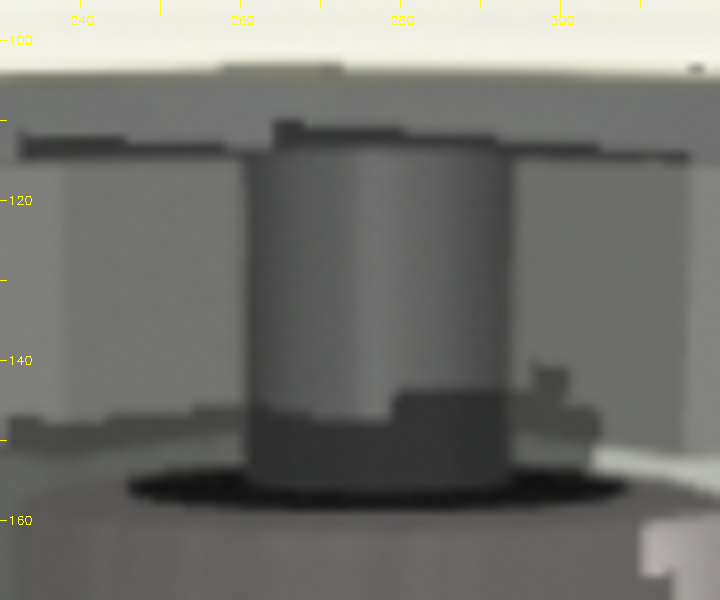

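```bash
python3 -m crank '0 0 -0.004 0 0 0;0 0 -0.004 0 0 0;0 0 -0.002 0 0 0;0 0 0 0 0 0;0 0 0 0 0 0'; python3 - <<'E'
from bench import *
from h import *
s=read_state()
f=grab_frame("wrist"); pickle.dump((s,f),open(f"wrist10.pkl","wb"))
crop(f["img"],220,85,330,170,7,"pics/j.png")
E
```

```text
time: 18.05
ee_pos: [0.5634, -0.0182, 0.0556]
eef_rot: [[0.997, 0.074, -0.001], [0.074, -0.997, -0.002], [-0.001, 0.002, -1.0]]
wrist_force: [-3.2, -2.6, 13.6]
grip_width: 0.0436
```

View pics/j.png

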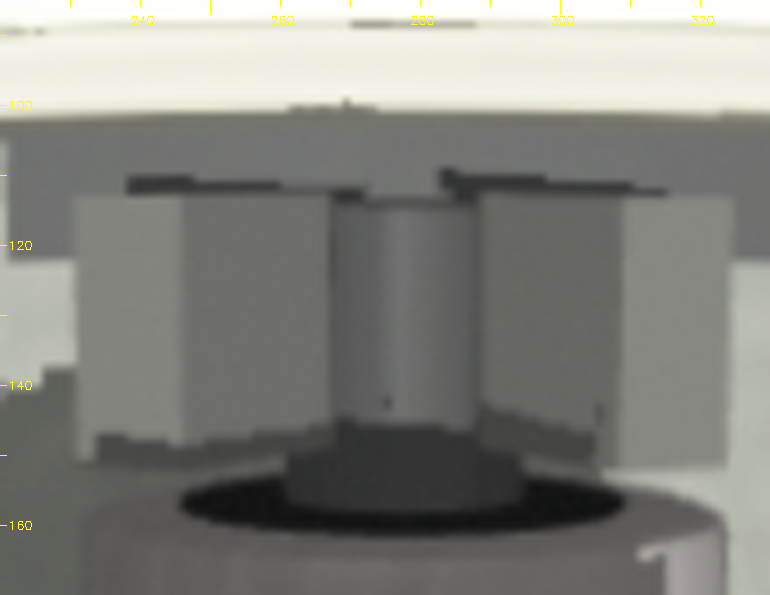

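```bash
python3 -m crank '0 0 -0.0015 0 0 0;0 0 0 0 0 0;0 0 0 0 0 0;0 0 0 0 0 0'; python3 - <<'E'
from bench import *
from h import *
s=read_state()
f=grab_frame("top"); 
crop(f["img"],240,140,330,240,6,"pics/k.png")
f=grab_frame("scene"); pickle.dump((s,f),open(f"scene10.pkl","wb"))
crop(f["img"],220,195,350,300,6,"pics/k2.png")
E
```

```text
time: 18.6
ee_pos: [0.5635, -0.0182, 0.0555]
eef_rot: [[0.997, 0.074, -0.0], [0.074, -0.997, -0.003], [-0.001, 0.003, -1.0]]
wrist_force: [-7.7, -2.1, 25.6]
grip_width: 0.0434
```

View pics/k.png

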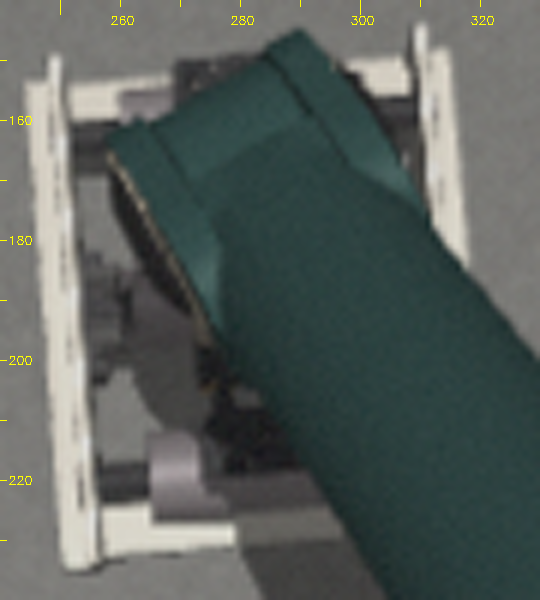

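View pics/k2.png

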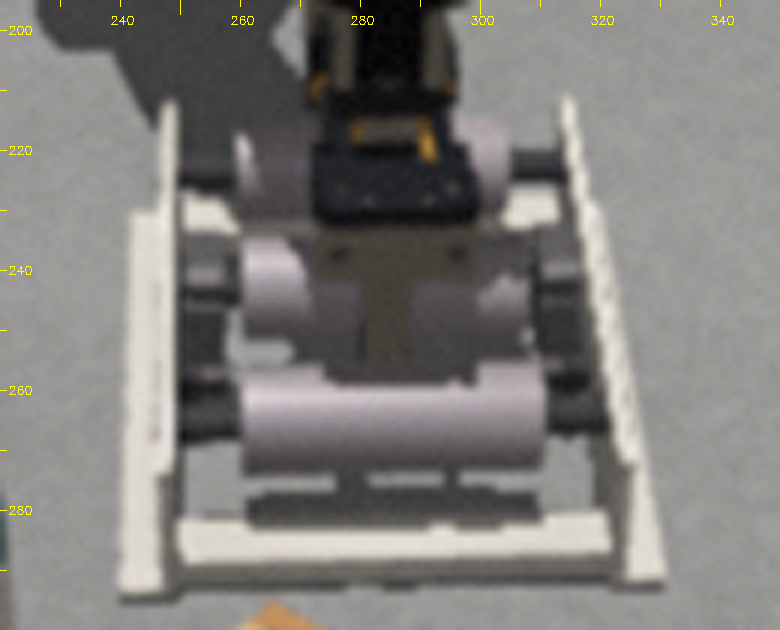

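```bash
python3 - <<'E'
from bench import *
from h import *
s,f=pickle.load(open("scene10.pkl","rb"))
im=f["img"]; S=6;x0,y0=220,195
c=cv2.resize(im[y0:300,x0:350],None,fx=S,fy=S,interpolation=cv2.INTER_CUBIC)
a=np.radians(4.3);ca,sa=np.cos(a),np.sin(a)
for dx in(0,.085,-.085):
  for y in(-.06,.06):
    P=[]
    for t in np.linspace(0,2*np.pi,40):
        lx=dx+.022*np.cos(t);z=.06+.022*np.sin(t)
        P.append(proj(f,[.5636+ca*lx-sa*y,-.0173+sa*lx+ca*y,z]))
    P=((np.array(P)-[x0,y0]+.5)*S).astype(int)
    cv2.polylines(c,[P],True,(0,255,0),1)
cv2.imwrite("pics/l.png",c); print(read_state()["ft_torque"],read_state()["wrist_force"])
E
```

```text
[-0.6131604   1.6556991   0.01857172] [-7.71199127 -2.72839512 25.69506217]
```

View pics/l.png

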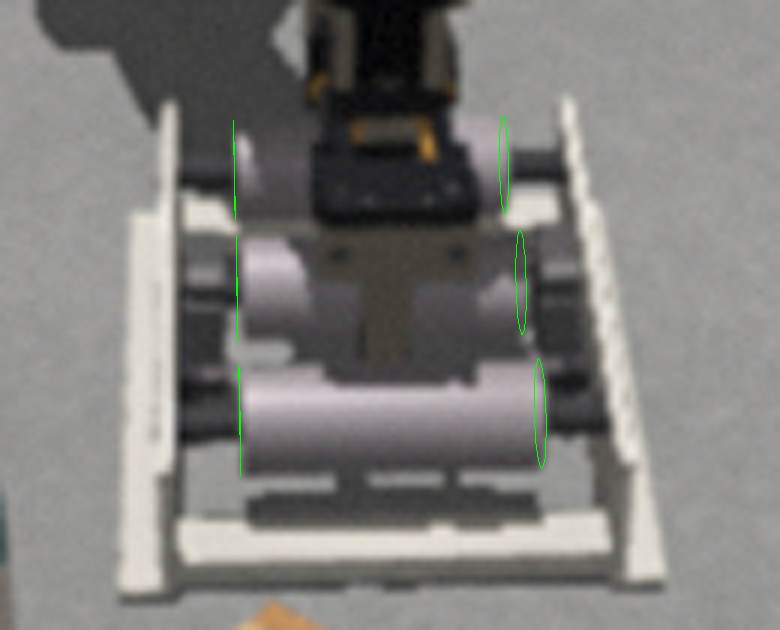

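```bash
python3 -m crank '0 0 0.001 0 0 0;0 0 0.001 0 0 0;0 0 0 0 0 0;0 0 0 0 0 0'
```

```text
time: 19.2
ee_pos: [0.5634, -0.0182, 0.0556]
eef_rot: [[0.997, 0.074, -0.0], [0.074, -0.997, -0.002], [-0.001, 0.002, -1.0]]
wrist_force: [-1.9, -1.8, 9.2]
grip_width: 0.0434
```

```bash
python3 -m crank '0 0 0.001 0 0 0;0 0 0 0 0 0;0 0 0 0 0 0'; python3 -m crank '0 0 0 0 0 0;0 0 0 0 0 0;0 0 0 0 0 0;0 0 0 0 0 0;0 0 0 0 0 0' -0.5; python3 - <<'E'
from bench import *
from h import *
s=read_state()
f=grab_frame("wrist"); cv2.imwrite("pics/m.png",f["img"])
E
```

```text
time: 19.58
ee_pos: [0.5634, -0.0182, 0.0557]
eef_rot: [[0.997, 0.074, -0.001], [0.074, -0.997, -0.001], [-0.001, 0.001, -1.0]]
wrist_force: [0.5, -3.7, -0.7]
grip_width: 0.0436
time: 20.2
ee_pos: [0.5635, -0.0172, 0.0561]
eef_rot: [[0.997, 0.075, -0.0], [0.075, -0.997, 0.0], [-0.0, -0.0, -1.0]]
wrist_force: [-0.4, -0.1, -0.1]
grip_width: 0.0686
```

View pics/m.png

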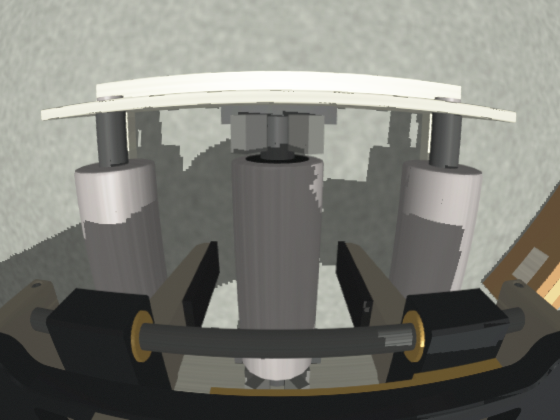

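Released, and the roller stays in place between open fingers. Rising straight up to check both clamps.

```bash
python3 -m crank '0 0 0.015 0 0 0;0 0 0.025 0 0 0;0 0 0.04 0 0 0;0 0 0.05 0 0 0;0 0 0.05 0 0 0;0 0 0 0 0 0;0 0 0 0 0 0;0 0 0 0 0 0'; python3 - <<'E'
from bench import *
from h import *
s=read_state()
f=grab_frame("wrist"); pickle.dump((s,f),open("wrist11.pkl","wb"));crop(f["img"],150,85,410,290,3,"pics/n.png")
f=grab_frame("scene"); cv2.imwrite("pics/n2.png",f["img"])
E
```

```text
time: 21.25
ee_pos: [0.5626, -0.0175, 0.2349]
eef_rot: [[0.997, 0.075, -0.002], [0.075, -0.997, 0.0], [-0.002, -0.0, -1.0]]
wrist_force: [0.2, 0.4, 0.2]
grip_width: 0.0686
```

View pics/n.png

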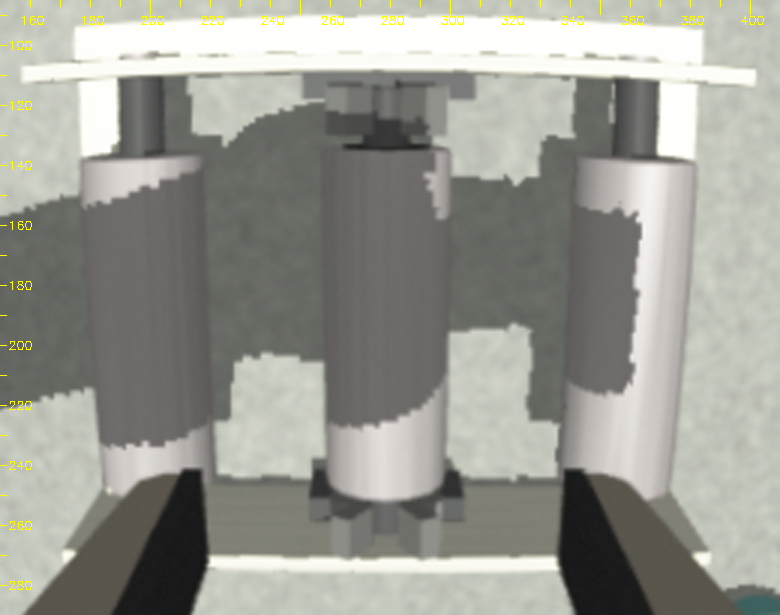

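View pics/n2.png

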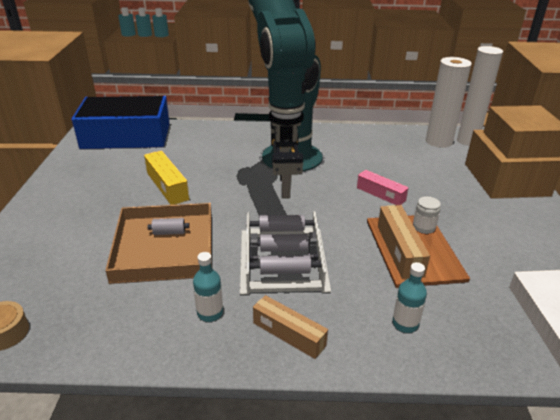

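```bash
python3 -c "
from bench import *
print(sign_off())"
```

```text
the job is handed in; nothing more can be done
None
```

I set the carton on the board and fitted the long roller in the empty place. I handed the job in at about 21 s of the 61 s allowed; no verdict is reported.

- **Carton:** I gripped it across its 60 mm width and set it down at about (0.526, 0.288), clear of the tin. The pictures after release show it lying flat on the board.
- **Roller:** I gripped it across the drum at 43.6 mm and lined it up with the clamps in the wrist picture. The seat measured (0.5636, -0.0173) with the strip turned 4.3°, and I pressed the roller straight down there.
- **Seating:** With the roller still held, extra press raised the force from 14 to 26 N while the height did not change, so the axle was resting on the saddles. I took the push off, and only then opened the fingers.
- **Last checks:** The final pictures show the roller parallel to the two fitted ones, with the jaws closed over the axle at both ends. The short roller, the tin and both bottles look unmoved.
- **Limits of the checks:** I judged the jaws from pictures only, because their angles cannot be read. The -y clamp was only partly visible during the press; after release it looked closed. No check failed. The top and wrist cameras placed the seat within about 2 mm of each other.

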